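Dock a board carrier in the test rail and lock it

ROBOT

A 7-joint arm with a two-finger parallel gripper is mounted at the origin on the work surface. World frame = base frame: x ahead of the robot, y to its left, z up, the work surface at z = 0. Lengths are in m, angles in degrees, forces in N, time in s.
With the tool pointing down it reaches from about 0.425 to 0.95 m from the base axis. Payload 16.7 kg.
Tool frame: the origin (TCP) lies between the finger pads; the fingertips stand 8 mm ahead of it and the grasp point (between the pads) lies 11 mm behind it; z points along the fingers, y is the line along which they close (so a half turn about z gives the same grasp; the last joint's range is limited). The gripper opens to 94 mm and grips with 3 to 60 N. Pads are 16 mm wide; open, the fingers measure 119 mm over their backs; the gripper's body (75 mm by 177 mm) begins 78 mm behind the grasp point.
Start: joints at [61.163, 24.414, 4.234, 92.017, -1.954, 63.644, -3.845], TCP at [0.234, -0.633, 0.213] pointing down, gripper open.
Joint ranges: [-163.25, 163.25], [-28.42, 122.38], [-70.27, 78.77], [12.13, 141.07], [-58.53, 238.53], [9.26, 117.41], [-156.51, 156.51]. Speed limits (degrees/s): [108.29, 108.29, 136.94, 136.94, 172.46, 172.46, 172.46].

INTERFACE

Orientations are given as a 3x3 rotation matrix whose columns are the frame's x, y, z axes.
In Python, from rig import bot gives the robot as it stands. Calls block until the motion is done:
- bot.move_pose(position, orientation): joint-space move of the TCP to a pose.
- bot.line_to(position, rot=None, v=0.15): straight line of the TCP; rot=None keeps the orientation; v is the mean speed in m/s.
- bot.move_joints(angles): joint-space move.
- bot.move_gripper(opening, force=None): opening from 0.0 (shut) to 1.0 (fully open); force is the grip in N (None keeps the last); returns when the fingers have stopped.
- bot.sleep(seconds).
- bot.ik(position, orientation): joint angles nearest the present ones, or None.
- bot.get_image(name): name is "side" or "top"; returns a dict with "color" (420x560x3 uint8, red, green, blue), "camera_matrix" (3x3 intrinsics, pixels), "eye" and "orientation" of the camera in the world. Camera axes: x right, y down, z forward; pixel columns grow to the right and rows downward; lengths in m; the calibration is good to about 2 mm. A picture is of the moment at which its call begins. There is no depth.
A pose or a line that the arm cannot do raises bot.MotionError and nothing moves.
- bot.finish_job(): hands the job in; it is judged then, once.
Readings, each from a call of its own:
- bot.read_time_s(): time.
- bot.read_qpos(): joint angles.
- bot.read_qd(): joint speeds.
- bot.read_tau(): joint torques, N m.
- bot.read_tool_pos(): TCP position.
- bot.read_eef_rot(): TCP orientation.
- bot.read_wrist_force(): force on the tool from outside, world axes, zero at the start.
- bot.read_torque(): the same for the moment, N m.
- bot.read_finger_gap(): opening from 0.0 (shut) to 1.0 (fully open).
- bot.read_gripper_force(): force on a finger pad.
Only numpy, scipy, OpenCV 4.12 (cv2) and the standard library are available. Lean on these libraries where they do the work, as an engineer would, in place of code of your own. Each camera call takes 0.05 s, during which the arm holds its last target. There are 200 camera calls.

TASK

Push the board carrier along its rail until it is fully home against the black contact block at the rail's end, then slide the black lock grip at the side of the rail all the way in to its end stop, so that the bolt stands behind the carrier. Leave the wire spool and the small round tin next to the rail where they stand, and let go of everything at the end.

Things in the scene. Friction and masses are not known exactly. Their poses are not given: they have to be found in the camera images.
- rail: Fixed aluminium test rail, a flat channel 380 mm long (y), 124 mm wide (x), walls and lips 28 mm high. Origin: at table height, midway across the channel. y axis: level, along the channel to the contact block (black, 124 x 48 mm, 70 mm high, face at y = +150 mm). x axis: level, to the side where the lock is. The lock's bolt crosses the channel at y = +8 mm.
- carrier: Carrier, centre of its underside: a loose black plate 100 (x) x 130 (y) x 12 mm, its top 20 mm above the table, 0.35 to 0.7 kg, with a green circuit board on it. It slides with plain friction on the rail under its lips (2 mm play to each side, 3 mm upward) and cannot be lifted out. Axes as the rail's. The handle bar stands 47 mm to the rear (-y) of this point.
- handle (a point): Centre of the carrier's steel handle bar, 55 mm above the table, axes as the rail's. The bar is 76 mm long across the rail (x), 14 mm thick along it (y), 12 mm high, on two posts 33 mm either side of its middle; below it 29 mm are open. For 60 mm ahead (+y) of it nothing is higher than 36 mm above the table; then the board's tall parts reach 50 mm. Behind it the bare plate goes on 18 mm.
- home (a point): The point, fixed to the rail, at which the centre of the handle bar lies when the carrier is fully home against the contact block (rail coordinates 0, 38, 55 mm). Axes as those of the rail.
- lock_grip (a point): Centre of the black ribbed lock grip, 51 mm above the table: a block 60 mm long along the rail's x, 24 mm thick along y (26 mm over the ribs), 42 mm high. It slides along the rail's -x, towards the channel, at rail y = +8 mm. Beside it (in y) nothing within 60 mm is higher than 30 mm. Its 14 mm bolt, 17 mm above the table, passes 5 mm behind the carrier when that is home, and else runs into it.
- lock (a joint): Travel of the lock grip in m: 0 fully out (grip centre at rail x = +155 mm), 0.060 at its end stop, fully in (grip centre at rail x = +95 mm). It starts nearly out, slides with about 3 N of friction and stays where it is left.
- spool_center (a point): Centre of a yellow spool of solder wire, 48 mm across and 40 mm high, standing loose on the table beside the rail, on the lock's side, about 125 mm behind (-y of) the lock grip. Not to be moved.
- tin_center (a point): Centre of a round steel tin with a lid, 52 mm across and 45 mm high, standing loose on the table beside the rail, on the lock's side, about 120 mm ahead (+y) of the lock grip. Not to be moved.
Mind the look-alikes: they are no part of the job. Leave any blue or orange look-alike of the carrier alone.

How it is judged (in metres and radians):
On the way:
1. the carrier is home against the contact block while the lock is still out (y of handle in the frame of home above -0.006 m and value of joint lock below 0.03 m), for 0.2 s.
At the end, for the whole second after the job is handed in: The carrier is within 6 mm of fully home (handle bar within 12 mm of its home point), the lock grip within 5 mm of its inner end stop, both at rest, and nothing is held (value of joint lock above 0.055 m and y of handle in the frame of home above -0.006 m and distance between handle and home below 0.012 m and velocity of joint lock below 0.01 m/s and linear speed of carrier below 0.01 m/s); the robot touches nothing.
It fails at once if the spool is moved more than 30 mm or knocked over (distance of spool_center from where it was at the start of the episode above 0.03 m or angle between spool_center's own z axis and vertical above 0.6 rad).
It fails at once if the tin is moved more than 30 mm or knocked over (distance of tin_center from where it was at the start of the episode above 0.03 m or angle between tin_center's own z axis and vertical above 0.6 rad).
It also fails if it takes over 45 s, if anything falls off the work surface, if the arm or the gripper's body presses on something with over 40 N, if the wrist force passes 120 N, or if a joint passes its speed limit or range.

## Working session

There is one attempt and no reset: what is moved stays moved. The work goes in short steps, each a Python script; the robot and the scene stay as the last script left them, time stands still between calls to the robot, and variables do not carry over. Pictures are saved under pics/ and viewed, at most 10 in all, crops included, and the job is handed in when it is done.

```bash
mkdir -p pics
cat > h.py <<'E'
import numpy as np, cv2
from rig import bot
def snap(n,f):
    d=bot.get_image(n); cv2.imwrite(f'pics/{f}.png',d['color'][:,:,::-1]); np.savez(f'pics/{f}.npz',**d); return d
def ray(d,u,v,z):
    K=np.array(d['camera_matrix']);R=np.array(d['orientation']);e=np.array(d['eye'])
    r=R@np.linalg.inv(K)@[u,v,1.]; return e+r*(z-e[2])/r[2]
E
python3 - <<'E'
from h import *
for n in('top','side'):
    d=snap(n,n+'0'); print(n,d['eye'],np.round(d['orientation'],3).tolist(),np.round(d['camera_matrix'],1).tolist())
print(bot.read_time_s(),np.round(bot.read_eef_rot(),3).tolist())
E
```

```text
top [0.43296401 0.04541536 0.79211727] [[-0.1, -0.974, 0.201], [-0.995, 0.097, -0.026], [0.006, -0.203, -0.979]] [[439.2, 0.0, 271.7], [0.0, 439.2, 211.4], [0.0, 0.0, 1.0]]
side [ 0.30491785 -0.61875675  0.69788455] [[0.917, -0.274, 0.289], [-0.399, -0.618, 0.678], [-0.007, -0.737, -0.676]] [[496.3, 0.0, 280.7], [0.0, 496.3, 206.9], [0.0, 0.0, 1.0]]
0.1 [[0.938, 0.346, -0.0], [0.346, -0.938, 0.001], [-0.0, -0.001, -1.0]]
```

View pics/top0.png

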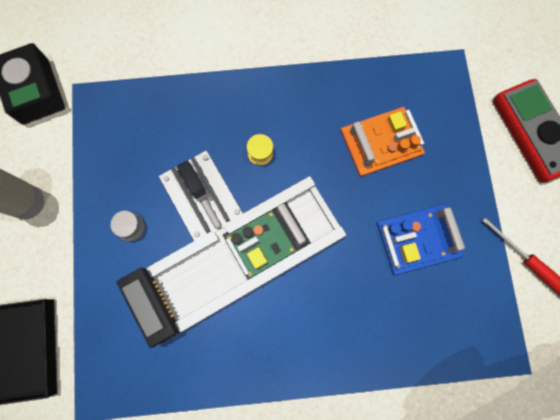

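View pics/side0.png

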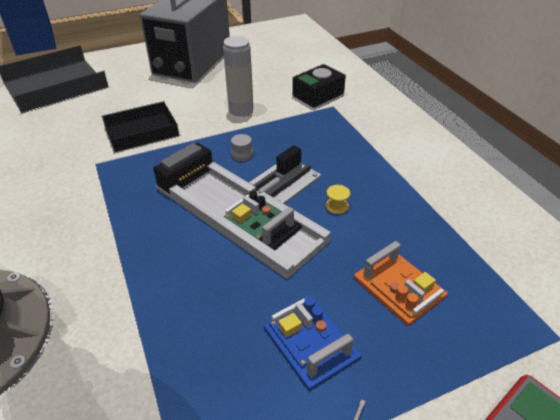

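The rail with the green carrier is in the middle of the top view. Its handle is at about (291,224), the contact block at (147,306), the grip at (190,180), the spool at (260,149) and the tin at (127,225). There are three carriers: green (260,240), orange (383,140) and blue (420,240). Only the green one sits in the rail, so it is the one meant. I'll confirm that in a crop.

Run:
```python
import cv2
i=cv2.imread('pics/top0.png'); cv2.imwrite('pics/c1.png',cv2.resize(i[130:350,100:360],None,fx=3,fy=2.7*10/9,interpolation=cv2.INTER_CUBIC)[:600])
i=cv2.imread('pics/side0.png'); cv2.imwrite('pics/c2.png',cv2.resize(i[130:280,150:350],None,fx=4,fy=4,interpolation=cv2.INTER_CUBIC))
```

```text
(no output)
```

View pics/c1.png

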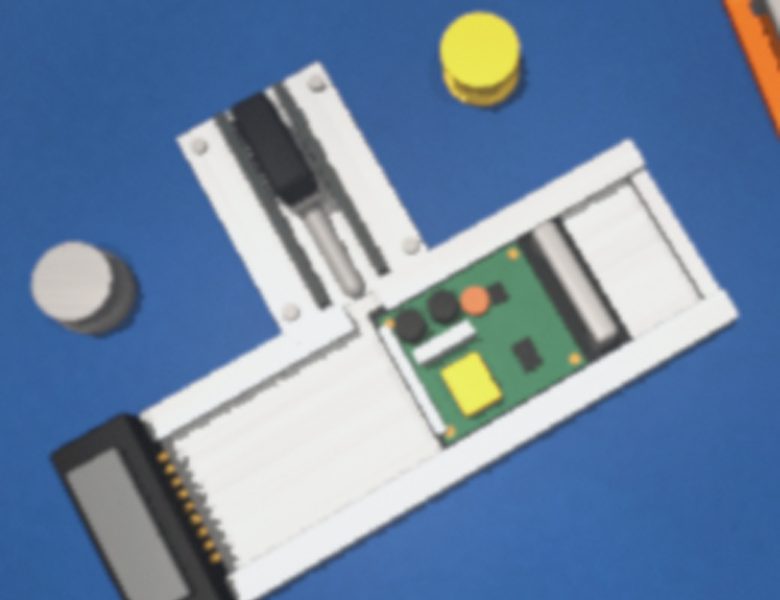

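View pics/c2.png

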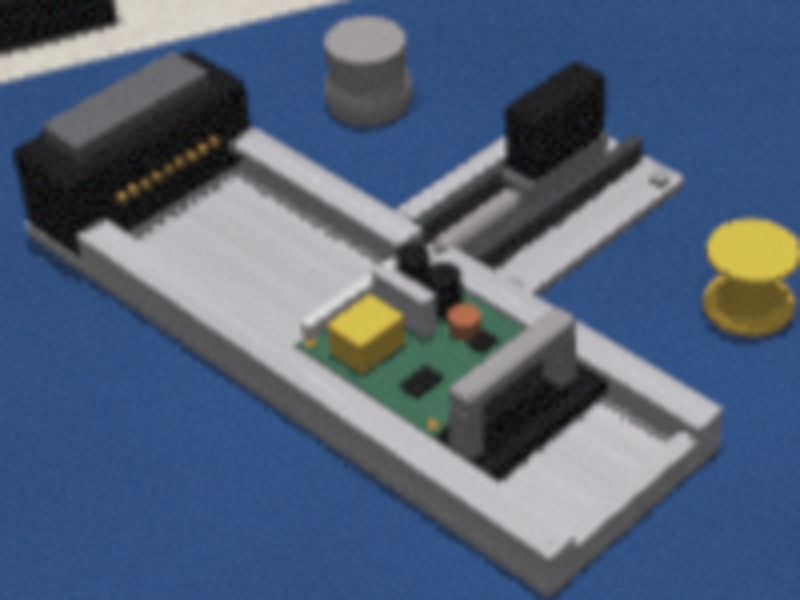

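The crops confirm it: the green carrier with its steel bar sits under the lips. In c1 the bar top is centred at (574,284) and its ends are at (543,226) and (606,342). The grip top is at about (275,148), and the bolt is out. The rear of the rail is at (632,141) and (738,316).

Run:
```python
from h import *
t=dict(np.load('pics/top0.npz'));s=dict(np.load('pics/side0.npz'))
T=lambda x,y,z:ray(t,100+x/3,130+y/3,z)[:2]
S=lambda x,y,z:ray(s,150+x/4,130+y/4,z)[:2]
P=lambda n,v:print(n,np.round(v,4))
P('bar T',T(574,284,.061));P('bar S',S(513,354,.061))
a,b=T(543,226,.061),T(606,342,.061);P('barlen',np.linalg.norm(a-b)); P('ang bar',np.degrees(np.arctan2(*(a-b)[::-1])))
r1,r2=T(632,141,.028),T(738,316,.028);P('rail rear lock/near',[*r1,*r2]);P('w',np.linalg.norm(r1-r2));P('ang',np.degrees(np.arctan2(*(r1-r2)[::-1])))
f1,f2=T(143,415,.028),T(240,600,.028)
for n,p,q in(('lock edge',f1,r1),('near edge',f2,r2)):
    P(n+' len,ang',[np.linalg.norm(p-q),np.degrees(np.arctan2(*(p-q)[::-1]))])
P('S rail rear',[*S(720,412,.028),*S(550,560,.028)])
P('S near edge pt',S(85,235,.028))
P('gripT',T(272,143,.072));P('gripS',S(556,93,.072))
P('spoolT',T(480,50,.04));P('spoolS',S(753,250,.04));P('tinT',T(72,281,.045));P('tinS',S(365,42,.045))
```

```text
bar T [ 0.5573 -0.0047]
bar S [ 0.5607 -0.0076]
barlen 0.0749
ang bar 22.002
rail rear lock/near [ 0.6464 -0.0513  0.5345 -0.1006]
w 0.1223
ang 23.7624
lock edge len,ang [  0.3287 114.2261]
near edge len,ang [  0.3272 113.7087]
S rail rear [ 0.6476 -0.0518  0.5373 -0.1022]
S near edge pt [0.4054 0.1965]
gripT [0.6531 0.1575]
gripS [0.6556 0.1554]
spoolT [0.7085 0.0345]
spoolS [0.71  0.033]
tinT [0.5905 0.2811]
tinS [0.5913 0.2775]
```

Both views agree within 3 mm. The bar length comes out at 75 mm (76 given), the rail width at 122 mm (124 given), and the grip at rail x of about 152 mm. The rail x axis is at 23.9°, the origin is at about (0.519, 0.088), and the handle is at rail y of about -102 mm. Next I'll straddle the bar.

```bash
cat >> h.py <<'E'
a=np.radians(23.9); ex=np.array([np.cos(a),np.sin(a),0]); ey=np.array([-np.sin(a),np.cos(a),0]); O=np.array([.5186,.0880,0])
R=np.column_stack([ex,-ey,[0,0,-1.]])
def W(x,y,z): return O+x*ex+y*ey+np.array([0,0,z])
def rail(p): d=np.array(p)-O; return np.round([d@ex,d@ey,d[2]],4)
def F(): f=np.array(bot.read_wrist_force()); return np.round([f@ex,f@ey,f[2]],1)
E
python3 - <<'E'
from h import *
bot.move_gripper(.38)
bot.move_pose(W(0,-.102,.18),R); print(bot.read_time_s(),F())
bot.line_to(W(0,-.102,.09),v=.15); print(F())
bot.line_to(W(0,-.102,.050),v=.06); print(F(),rail(bot.read_tool_pos()),bot.read_time_s())
snap('side','s1');i=cv2.imread('pics/s1.png'); cv2.imwrite('pics/c3.png',cv2.resize(i[110:300,150:390],None,fx=3,fy=3))
E
```

```text
3.6167 [ 0.1 -0.  -0.2]
[ 0.5 -0.3  0. ]
[ 0.3 -0.3  0.1] [ 0.0002 -0.102   0.0501] 5.1833
```

View pics/c3.png

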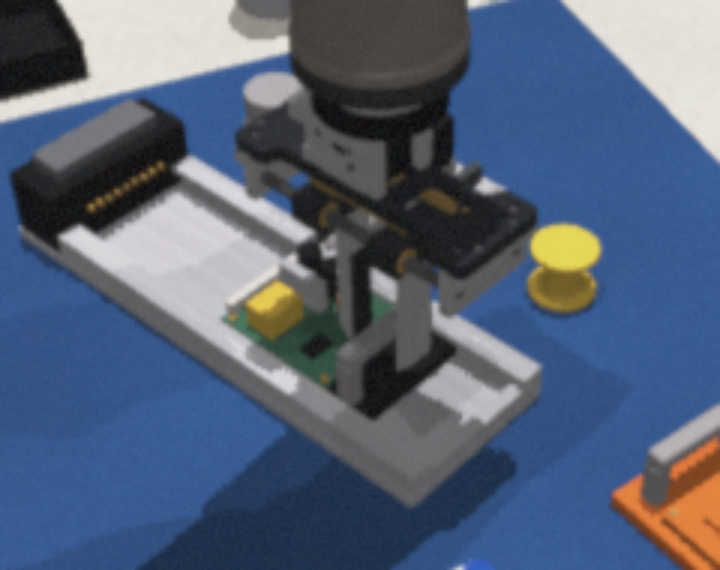

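The fingers straddle the bar: one pad is behind it at (412,330), the other in front at (352,290), with no contact force. Now I'll narrow the gap and push.

Run:
```python
from h import *
bot.move_gripper(.21,5); print(bot.read_finger_gap(),F())
bot.line_to(W(0,0,.050),v=.06); print(F(),rail(bot.read_tool_pos()))
bot.line_to(W(0,.028,.050),v=.04); print(F())
y=.028
while y<.058:
    y+=.002; bot.line_to(W(0,y,.050),v=.03); f=F(); print(round(y,3),f,rail(bot.read_tool_pos()))
    if abs(f[1])>25 or abs(f[0])>25: break
bot.sleep(.3); print(F(),bot.read_time_s()); snap('top','t2')
i=cv2.imread('pics/t2.png'); cv2.imwrite('pics/c4.png',cv2.resize(i[130:350,100:360],None,fx=2.7,fy=2.7))
```

```text
0.207880273759874 [-0.7  0.5 -0.6]
[ 0.2  0.2 -0.2] [ 0.     -0.0001  0.05  ]
[ 0.7 -0.1 -0.4]
0.03 [ 0.1  0.1 -0.1] [-0.    0.03  0.05]
0.032 [-0.1  0.2  0. ] [-0.      0.0321  0.05  ]
0.034 [0.1 0.6 0.5] [0.     0.0342 0.05  ]
0.036 [ 0.4  0.2 -0.6] [0.0001 0.0363 0.05  ]
0.038 [-0.2 -0.1 -0.5] [0.     0.0383 0.05  ]
0.04 [-0.  -0.3 -0.7] [0.     0.0402 0.05  ]
0.042 [ 1.1 -1.4 -0.9] [0.0001 0.042  0.05  ]
0.044 [  3.2 -10.5   0.9] [0.0006 0.0427 0.0503]
0.046 [ 1.8 -9.8  1.1] [0.0006 0.0446 0.0503]
0.048 [  2.6 -10.1   0.6] [0.0006 0.0467 0.0503]
0.05 [  2.3 -10.    0.7] [0.0006 0.0487 0.0503]
0.052 [ 3.3 -9.4  1.5] [0.0006 0.0507 0.0503]
0.054 [ 3.  -9.6  1.6] [0.0006 0.0527 0.0503]
0.056 [ 3.  -9.9  0.9] [0.0006 0.0547 0.0503]
0.058 [ 2.6 -9.2  1.7] [0.0006 0.0567 0.0503]
[ 3.5 -9.7  1.4] 12.4583
```

View pics/c4.png

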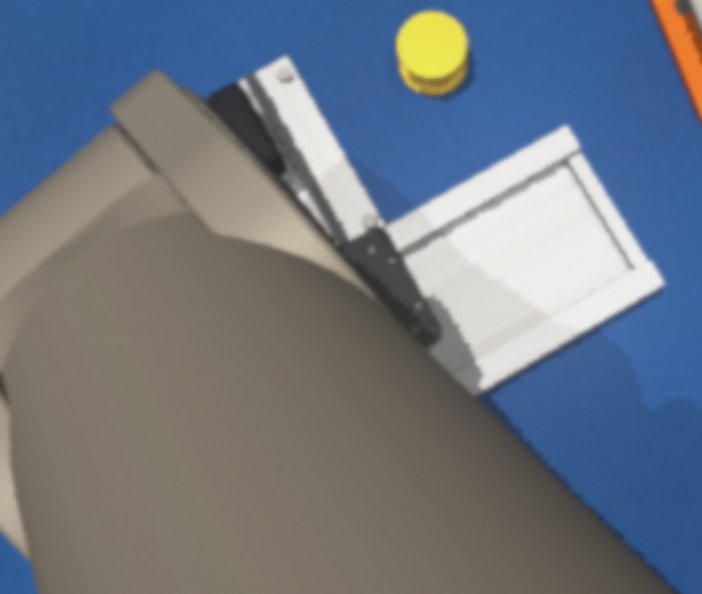

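Contact came at rail y = 0.0425, close to the predicted 0.041. The force then stayed at 10 N because the weakly held finger was giving way, so I'll set a firmer finger force and push once more to confirm the carrier is seated.

Run:
```python
from h import *
print(bot.read_finger_gap())
bot.line_to(W(0,.040,.050),v=.05)
bot.move_gripper(.21,50); print(bot.read_finger_gap(),F())
y=.040
while y<.050:
    y+=.0015; bot.line_to(W(0,y,.050),v=.03); f=F(); print(round(y,4),f,rail(bot.read_tool_pos()))
    if abs(f[1])>25: break
bot.sleep(.3)
bot.line_to(W(0,.0385,.050),v=.03); bot.move_gripper(.38); print(F())
bot.line_to(W(0,.038,.14),v=.15); 
bot.move_pose(W(.152,.008,.20),R)
snap('side','s3'); snap('top','t3'); print(bot.read_time_s())
i=cv2.imread('pics/s3.png'); j=cv2.imread('pics/t3.png')
cv2.imwrite('pics/c5.png',np.vstack([cv2.resize(i[110:270,140:380],(720,300)),cv2.resize(j[130:350,100:360],(720,300))]) if 0 else cv2.resize(i[110:300,140:390],None,fx=3,fy=3))
```

```text
0.5110658889552493
0.21077634035681544 [ 0.5  0.8 -0.3]
0.0415 [-0.8 -0.2 -0.1] [-0.      0.0418  0.05  ]
0.043 [ 0.9 -5.6 -1. ] [0.0002 0.0423 0.0501]
0.0445 [  1.5 -12.9   1.9] [0.0002 0.0425 0.0502]
0.046 [  1.  -19.4   4.7] [0.0002 0.0427 0.0504]
0.0475 [ -0.  -25.5   6. ] [0.0002 0.0428 0.0505]
[0.  0.5 0. ]
17.2583
```

View pics/c5.png

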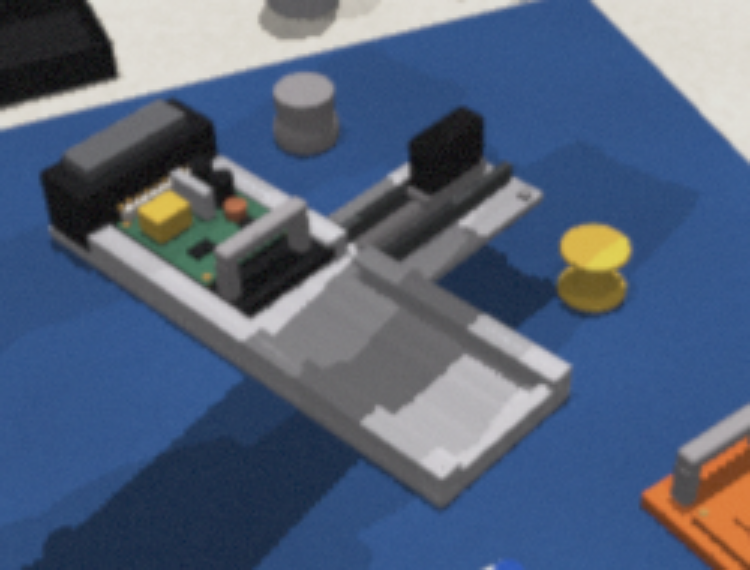

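The carrier is seated against a stiff stop (25 N with only 0.5 mm of give). In the crop its handle is at (262,235) near the block, and the lock is still out with the grip at (447,150). Next I'll grasp the lock grip and slide it in.

Run:
```python
from h import *
bot.move_gripper(.55)
bot.line_to(W(.152,.009,.10),v=.15); bot.line_to(W(.152,.009,.046),v=.08); print(F())
bot.move_gripper(0,25); print('gap mm',bot.read_finger_gap()*94,bot.read_gripper_force(),F())
x=.152
bot.line_to(W(.105,.009,.046),v=.06); print(F(),rail(bot.read_tool_pos())); x=.105
while x>.082:
    x-=.002; bot.line_to(W(x,.009,.046),v=.03); f=F(); print(round(x,4),f,rail(bot.read_tool_pos()))
    if abs(f[0])>15: break
bot.move_gripper(.55); print(F())
bot.line_to(W(x,.009,.16),v=.15); bot.move_pose(W(.10,-.22,.25),R)
print(bot.read_time_s()); snap('side','s4'); i=cv2.imread('pics/s4.png'); cv2.imwrite('pics/c6.png',cv2.resize(i[110:300,140:390],None,fx=3,fy=3)); snap('top','t4')
```

```text
[-0.6 -1.2  0.7]
gap mm 23.962940273870256 25.001918971538544 [-1.2  6.2  1.8]
[-2.3  4.2  3.6] [0.105  0.0102 0.0462]
0.103 [0.5 5.3 0.4] [0.1033 0.0102 0.0463]
0.101 [1.4 5.  0.5] [0.1014 0.0102 0.0462]
0.099 [0.3 5.1 1.2] [0.0994 0.0102 0.0463]
0.097 [ 0.6  5.  -0. ] [0.0974 0.0101 0.0463]
0.095 [1.1 5.6 0.6] [0.0954 0.0101 0.0463]
0.093 [1.1 4.6 0.3] [0.0934 0.0101 0.0463]
0.091 [ 6.5  5.1 -4.1] [0.0921 0.0101 0.0463]
0.089 [ 14.    5.1 -10.2] [0.0915 0.0101 0.0465]
0.087 [ 18.1   4.  -12.5] [0.0904 0.0101 0.0467]
[ 0.3  0.5 -0.7]
25.6167
```

View pics/c6.png

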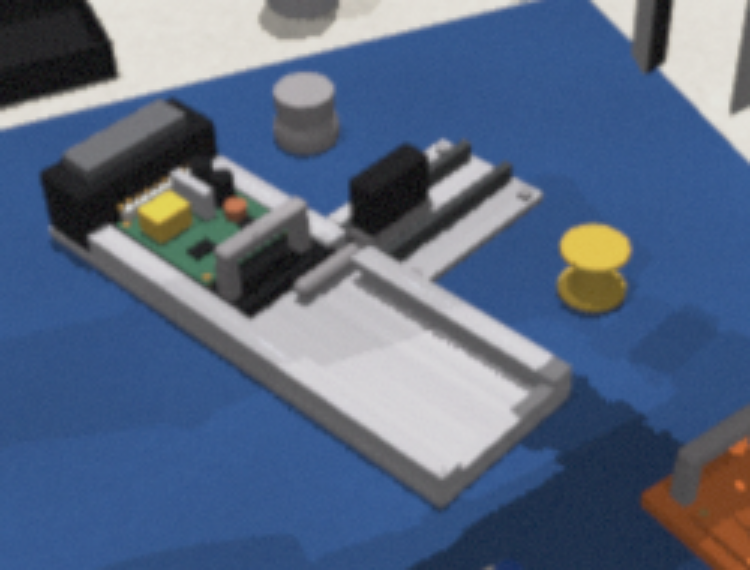

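The bolt now stands behind the carrier at (325,272). The grip has moved in to (389,172), and the spool and tin haven't moved. I'll check the grip position numerically before handing in.

Run:
```python
from h import *
s=dict(np.load('pics/s4.npz')); s0=dict(np.load('pics/s3.npz'))
print('grip',rail(ray(s,140+389/3,110+172/3,.072)),'before',rail(ray(s0,140+447/3,110+132/3,.072)),'bar',rail(ray(s,140+262/3,110+233/3,.061)))
```

```text
grip [0.0902 0.0032 0.072 ] before [0.1506 0.0043 0.072 ] bar [-0.0034  0.0303  0.061 ]
```

The grip travelled 60 mm to a stiff stop. The bar and grip readings share the same -5 mm y bias from hand-picked pixels, which puts the bar at home. Handing in.

```bash
python3 -c "
from h import *
print(bot.finish_job(),bot.read_time_s())"
```

```text
the job is handed in; nothing more can be done
the job is handed in; nothing more can be done
```

I handed the job in with the carrier pushed against the contact block, the lock grip slid in about 60 mm to its end stop with the bolt behind the carrier, the spool and tin unmoved in the images, and the gripper open and clear; about 26 s of the 45 s were used, and the hand-in returned no verdict.

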